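# Sort the pen cases by length into their own tray rows

### The arm

A 7-joint arm with a two-finger parallel gripper is mounted at the origin on a cart in front of the work surface, level with it; the furniture and walls round the work are solid. World frame = base frame: x ahead of the robot, y to its left, z up, the work surface at z = 0. Lengths are in m, angles in rad, forces in N, time in s.
With the tool pointing down it reaches from about 0.4 to 0.85 m from the base axis. Payload 10.4 kg.
Tool frame: the origin (TCP) lies at the very end of the fingers, on their centre line; the grasp point (between the pads) lies 19 mm behind it; z points along the fingers, y is the line along which they close (so a half turn about z gives the same grasp; the last joint's range is limited). The gripper opens to 87 mm and grips with 3 to 60 N. Pads are 19 mm wide; open, the fingers measure 117 mm over their backs; the gripper's body (75 mm by 190 mm) begins 51 mm behind the grasp point.
Start: joints at [1.227, 0.332, -0.065, 1.46, 0.022, 1.35, -0.088], TCP at [0.197, -0.593, 0.223] pointing down, gripper open.
Joint ranges: [-2.6, 2.6], [-0.5, 2.12], [-1.47, 1.34], [0.16, 2.42], [-1.27, 4.41], [0.06, 2.06], [-2.6, 2.6]. Speed limits (rad/s): [2.22, 2.22, 2.79, 2.79, 3.14, 3.14, 3.14].

### API

Orientations are given as a unit quaternion [x, y, z, w].
In Python, from bench import * gives the robot as it stands.
- The arm moves only by the tool carry_out, never from a script. Its argument "deltas" is a list of rows, each an object with "hand": the finger opening in mm, from 0 to 87; "dp": the shift along the tool's x, y, z each as a share of 250 mm, from -1 to 1, a list of three; "spin": the turn about the tool's z as a share of pi rad, from -1 to 1. In form: [{"hand": hand, "dp": [dx, dy, dz], "spin": spin}, ...]. A call has 1 to 20 rows; each row is the pose to reach, as a shift and turn from the pose commanded when the call began, along the tool's axes at that moment, turning the shorter way round; what a row does not reach only later rows make up. A row lasts 1/10 s, in which the tool goes at most 50 mm and 8.59 degrees, less where a joint would pass 70% of its speed; a pose out of reach is approached as far as the arm can. A call with a number of a shift or a turn outside -1 to 1 is refused whole. A call with a gripper value outside its range is refused whole. The fingers move at their own pace and stop on an object; "force" is the grip in N (left out, the last holds). Time passes only in rows, so rows that repeat a pose let the fingers close. It gives the time, the measured TCP pose, the force, the opening and the grip force at its end, in the units of the state.
- read_state(): the state, without advancing time (a new reading comes with each control period).
- camera(name): name is "side" or "top" or "wrist"; returns the picture (480x640x3 uint8, red, green, blue); there is no depth.
- get_calibration(name): a dict with "fx", "fy", "cx", "cy" (pixels), "k1" (the pictures are not rectified: a ray, as slopes to the right and down, at radius r is drawn at 1 + k1 r^2 times it, then the intrinsics apply), "R" (3x3) and "t" (3): a world point X has camera coordinates R X + t; the wrist camera has in their place "mount" (4x4, takes a point from camera to tool coordinates, whose origin is the TCP and whose axes are the flange's). Camera axes: x right, y down, z forward; pixel columns grow to the right and rows downward; lengths in m; the calibration is good to about 2 mm. A picture is of the moment at which its call begins: read the wrist's pose just before it. get_calibration takes no time and is no camera call.
- close_job(): hands the job in; it is judged then, once.
The state is a dict: "time": time; "joint_positions": joint angles; "joint_vel": joint speeds; "joint_torque": joint torques, N m; "ee_pos": TCP position; "eef_rot": TCP orientation; "ft_force": force on the tool from outside, world axes, zero at the start; "torque": the same for the moment, N m; "width": finger opening in m; "grip_force": force on a finger pad.
Only numpy, scipy, OpenCV 4.12 (cv2) and the standard library are available. Lean on these libraries where they do the work, as an engineer would, in place of code of your own. Each camera call takes 0.05 s, during which the arm holds its last target. There are 200 camera calls.

### The job

The three look-alike wooden pen cases belong each in the tray row of its own length, but the short one has been left in the long tray and the long one lies on the desk. Lift the short case out by the end that shows in the notch, set it down flat on the bare desk and let go, then take it again by its middle and lay it in the short tray; lay the long case in the long tray. Each case must end flat on the floor of its row, laid down gently rather than dropped; leave the medium case in its tray and the other things on the desk where they are.

Things in the scene. Friction and masses are not known exactly. Their poses are not given: they have to be found in the camera images.
- short_case: Short pen case: pale wooden box with a brass band near each end, 100 mm long, 28 mm wide, 26 mm high, about 60 g, loose. Origin: centre of its underside; x along its length, z up. At the start it lies in the long tray, pushed towards one end, so that only its end part shows in the notch.
- medium_case: Medium pen case: pale wooden box with a brass band near each end, 135 mm long, 28 mm wide, 26 mm high, about 81 g, loose. Origin: centre of its underside; x along its length, z up. At the start it already lies in its own, medium tray.
- long_case: Long pen case: pale wooden box with a brass band near each end, 170 mm long, 28 mm wide, 26 mm high, about 102 g, loose. Origin: centre of its underside; x along its length, z up. At the start it lies flat on the desk to the left of the trays.
- short_tray: Short tray: fixed wooden pen tray with one row. Outside 132 x 52 x 44 mm high; channel 116 x 36 mm, floor 6 mm above the desk, walls 8 mm thick, 12 mm above a case lying inside. A finger notch, 52 mm wide and open to the floor, in the middle of both long walls: only there can fingers reach a case. Origin: centre of the underside; x along the row, y across, z up.
- medium_tray: Medium tray: fixed wooden pen tray with one row. Outside 167 x 52 x 44 mm high; channel 151 x 36 mm, floor 6 mm above the desk, walls 8 mm thick, 12 mm above a case lying inside. A finger notch, 52 mm wide and open to the floor, in the middle of both long walls: only there can fingers reach a case. Origin: centre of the underside; x along the row, y across, z up.
- long_tray: Long tray: fixed wooden pen tray with one row. Outside 202 x 52 x 44 mm high; channel 186 x 36 mm, floor 6 mm above the desk, walls 8 mm thick, 12 mm above a case lying inside. A finger notch, 52 mm wide and open to the floor, in the middle of both long walls: only there can fingers reach a case. Origin: centre of the underside; x along the row, y across, z up.
- open_patch (a point): A point on the desk top, to the right of the trays, in the middle of a clear patch about 150 mm in x and 100 mm in y: a good place to set a case down.
- ink_bottle: Bystander, loose, leave alone: dark blue ink bottle with black cap, 53 x 52 x 64 mm. Origin: centre of its underside.
- rubber_stamp: Bystander, loose, leave alone: wooden rubber stamp standing up, 30 x 46 x 78 mm. Origin: centre of its underside.
- jade_dish: Bystander, loose, leave alone: round green stone dish, 98 mm across, 30 mm high. Origin: centre of its underside.
- desk_clock: Bystander, loose, leave alone: small round desk clock, 26 x 68 x 72 mm. Origin: centre of its underside.
Things that resemble listed ones, but are neither listed nor needed, are in the scene too. Leave any grey look-alike of the short_case alone.

How it is judged:
On the way:
1. the short case lies flat on the bare desk, out of the trays, let go and at rest (height (world z) of short_case below 0.003 m and angle between short_case's own z axis and vertical below 0.1 rad and contact force between the fingers and short_case below 0.05 N and linear speed of short_case below 0.02 m/s), for 0.1 s.
At the end, for the whole second after the job is handed in: The short, medium and long case each lie in the tray of their own length: centred within 14 mm along and 10 mm across the row, down on its floor (within 4 mm), level within 0.1 rad, and at rest (x of short_case in the frame of short_tray between -0.014 and 0.014 m and y of short_case in the frame of short_tray between -0.01 and 0.01 m and z of short_case in the frame of short_tray below 0.01 m and angle between each of short_case, medium_case, long_case's own z axis and vertical below 0.1 rad and linear speed of each of short_case, medium_case, long_case below 0.02 m/s and x of medium_case in the frame of medium_tray between -0.014 and 0.014 m and y of medium_case in the frame of medium_tray between -0.01 and 0.01 m and z of medium_case in the frame of medium_tray below 0.01 m and x of long_case in the frame of long_tray between -0.014 and 0.014 m and y of long_case in the frame of long_tray between -0.01 and 0.01 m and z of long_case in the frame of long_tray below 0.01 m); the robot touches nothing.
It fails at once if a case is dropped: it falls freely at over 0.5 m/s (a fall of about 13 mm) ((linear speed of short_case above 0.5 m/s and contact force between the fingers and short_case below 0.05 N) or (linear speed of medium_case above 0.5 m/s and contact force between the fingers and medium_case below 0.05 N) or (linear speed of long_case above 0.5 m/s and contact force between the fingers and long_case below 0.05 N)).
It fails at once if the medium case is lifted out of its tray (height (world z) of medium_case above 0.03 m).
It fails at once if a bystander is moved by more than 25 mm (distance of any of ink_bottle, rubber_stamp, jade_dish, desk_clock from where it was at the start of the episode above 0.025 m).
It also fails if it takes over 72 s, if anything falls off the work surface, if the arm or the gripper's body presses on something with over 40 N, if the wrist force passes 120 N, or if a joint passes its speed limit or range.

## Working session

There is one attempt and no reset: what is moved stays moved. The work goes in short steps, Python scripts to look and compute and a tool call to move; the robot and the scene stay as the last step left them, time stands still between calls to the robot, and variables do not carry over. Pictures are saved under pics/ and viewed, at most 10 in all, crops included, and the job is handed in when it is done.

Besides the shell and the picture viewer there is one more tool, called as name([rows], argument=value, ...), one row to a line, values as JSON. carry_out: Moves the arm, as the interface text tells. Its arguments: {"type":"object","properties":{"deltas":{"type":"array","items":{"type":"object","properties":{"hand":{"type":"number"},"dp":{"type":"array","items":{"type":"number","minimum":-1,"maximum":1}},"spin":{"type":"number","minimum":-1,"maximum":1}}}},"force":{"type":"number"}},"required":["deltas"]}

```bash
mkdir -p pics; ls
python3 - <<'E'
from bench import *
import cv2
for n in ("top","side"):
    cv2.imwrite(f"pics/{n}0.png",camera(n)[:,:,::-1])
    print(n,get_calibration(n))
print(get_calibration("wrist"))
s=read_state(); print(s)
E
```

```text
pics
top {'fx': 592.4702457235177, 'fy': 592.4702457235177, 'cx': 317.8257317346367, 'cy': 237.6351912601473, 'k1': -0.07409205129551881, 'R': array([[-0.02271466, -0.9996708 , -0.01193063],
       [-0.98350775,  0.02448608, -0.17920081],
       [ 0.17943396,  0.00766338, -0.98374017]]), 't': array([-0.06231846,  0.58819185,  1.51502533])}
side {'fx': 538.6841921945377, 'fy': 538.6841921945377, 'cx': 326.41128912497265, 'cy': 244.28759393099682, 'k1': -0.08781810040705591, 'R': array([[ 0.98379271,  0.17825647, -0.01940426],
       [ 0.10770964, -0.6740023 , -0.73083482],
       [-0.14335455,  0.71689995, -0.68227849]]), 't': array([-0.54527164, -0.10067852,  1.30466743])}
{'fx': 350.7842353148002, 'fy': 350.7842353148002, 'cx': 319.6644831436384, 'cy': 242.7057824547875, 'k1': -0.017827668771060606, 'mount': array([[ 9.37712079e-04, -9.66113618e-01, -2.58115473e-01,
         7.15183479e-02],
       [ 9.99999437e-01,  7.77748392e-04,  7.21840640e-04,
         8.98399700e-06],
       [-4.96631179e-04, -2.58116004e-01,  9.66113804e-01,
        -1.61095202e-01],
       [ 0.00000000e+00,  0.00000000e+00,  0.00000000e+00,
         1.00000000e+00]])}
{'time': 0.1, 'joint_positions': array([ 1.22743847,  0.33285539, -0.06469928,  1.46086113,  0.02159775,
        1.34993979, -0.08852228]), 'joint_vel': array([ 0.00073655, -0.00109199, -0.00037104, -0.00134073, -0.00062482,
        0.00161486, -0.00314759]), 'joint_torque': array([ 1.51615161e-03, -6.24551225e+01,  2.47517478e-02, -3.90718281e+01,
       -6.13281853e-02,  3.65618721e-02,  9.20979824e-05]), 'ee_pos': array([ 0.19693412, -0.59277802,  0.22180253]), 'eef_rot': array([ 9.87166944e-01,  1.59690191e-01, -1.39153442e-04, -6.69848768e-04]), 'ft_force': array([-0.46945504, -0.44174357, -1.01716481]), 'torque': array([ 0.01021316,  0.01599698, -0.01612367]), 'grip_force': 0.0, 'width': 0.08707127529568301}
```

View pics/top0.png

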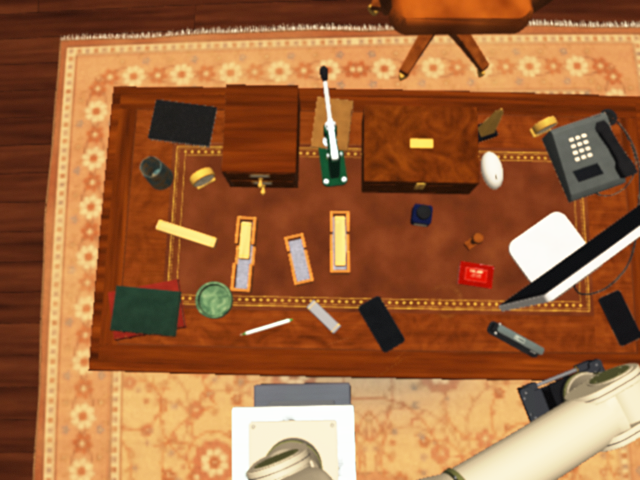

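View pics/side0.png

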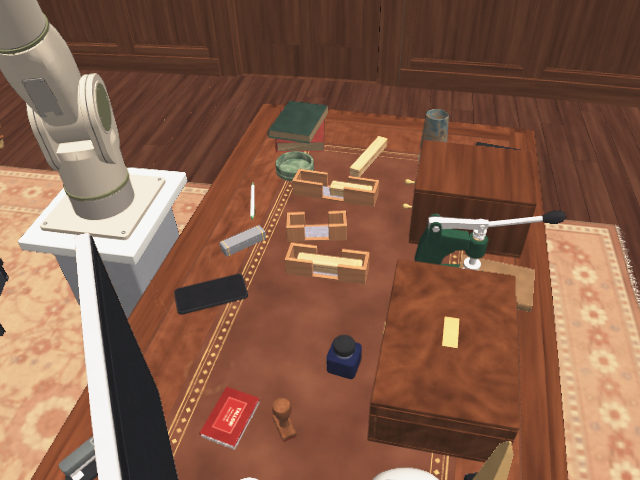

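The top view shows the long tray at (243,253) with the pale short case in its upper half, the empty short tray at (298,258), and the medium tray with its case at (340,240). The long case lies on the desk at (185,233). The grey look-alike is at (323,317), the ink bottle at (421,214) and the clear patch at about (400,250). The side view agrees.

Candidates for the short case:
- Pale case in the long tray, (245,240): the target.
- Pale case in the medium tray, (340,240): the medium case.
- Pale case on the desk, (185,233): the long case.
- Grey block, (323,317): the look-alike.

```bash
cat > h.py <<'E'
from bench import *
import cv2, numpy as np
from scipy.spatial.transform import Rotation as Ro
def cast(name,px,z,st=None):
    c=get_calibration(name); K=np.array([[c['fx'],0,c['cx']],[0,c['fy'],c['cy']],[0,0,1]])
    u=cv2.undistortPoints(np.float64(px).reshape(-1,1,2),K,np.array([c['k1'],0,0,0.]))[:,0]
    d=np.c_[u,np.ones(len(u))]
    if name=='wrist':
        R=Ro.from_quat(st['eef_rot']).as_matrix(); M=c['mount']
        o=R@M[:3,3]+st['ee_pos']; d=d@(R@M[:3,:3]).T
    else: o=-c['R'].T@c['t']; d=d@c['R']
    return o+d*((z-o[2])/d[:,2])[:,None]
def rect(name,mask,z,st=None):
    """largest contour -> world rect: centre, (long,short) size mm, yaw of long axis deg"""
    cs=cv2.findContours(mask,cv2.RETR_EXTERNAL,cv2.CHAIN_APPROX_NONE)[0]
    k=max(cs,key=cv2.contourArea)[:,0]
    w=cast(name,k,z,st)[:,:2]
    (c,s,a)=cv2.minAreaRect((w*1000).astype(np.float32))
    if s[0]<s[1]: s=s[::-1];a+=90
    return np.round(c,1),np.round(s,1),round((a+90)%180-90,1)
E
python3 - <<'E'
from h import *
im=cv2.imread('pics/top0.png'); hsv=cv2.cvtColor(im,cv2.COLOR_BGR2HSV)
for p in [(245,240),(340,240),(185,233),(323,317),(243,285),(237,250),(298,258),(335,240)]: print(p,hsv[p[1],p[0]])
pale=cv2.inRange(hsv,(15,80,190),(32,180,255))
def roi(m,x,y,w,h): o=np.zeros_like(m); o[y:y+h,x:x+w]=m[y:y+h,x:x+w]; return o
print('long case',rect('top',roi(pale,150,212,70,40),.026))
print('desk frame pts, z=.032 short visible', cast('top',[(245,222),(243,260)],.032).round(3).tolist())
print(cast('top',[(400,250),(421,214),(323,317),(214,300),(203,177),(260,180)],0).round(3).tolist())
cv2.imwrite('pics/crop0.png',cv2.resize(im[205:305,145:365],None,fx=3.6,fy=3.6,interpolation=cv2.INTER_CUBIC))
E
```

```text
(245, 240) [ 25 118 252]
(340, 240) [ 25 118 252]
(185, 233) [ 26 115 253]
(323, 317) [ 16  16 201]
(243, 285) [145   8 192]
(237, 250) [ 17 187 243]
(298, 258) [155   8 195]
(335, 240) [ 21 120 243]
long case (array([613.9, 282.8]), array([171.5,  31. ]), 70.7)
desk frame pts, z=.032 short visible [[0.638, 0.12, 0.032], [0.535, 0.125, 0.032]]
[[0.556, -0.299, 0.0], [0.655, -0.362, 0.0], [0.38, -0.085, 0.0], [0.432, 0.208, 0.0], [0.777, 0.242, 0.0], [0.764, 0.082, 0.0]]
```

View pics/crop0.png

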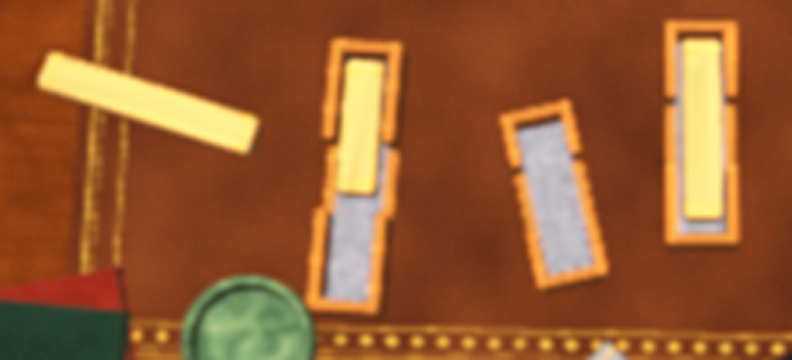

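The close crop confirms the choice: the pale case fills the upper part of the long tray, and its lower end shows in the notch at about crop (355,190). The short tray is empty and the medium case is at home. Next I swing in around the monitor for a wrist view.

carry_out([
  {"hand": 87, "dp": [0.49, -0.85, -0.32], "spin": -0.4},
  {"hand": 87, "dp": [0.49, -0.85, -0.32], "spin": -0.4},
  {"hand": 87, "dp": [0.49, -0.85, -0.32], "spin": -0.4},
  {"hand": 87, "dp": [0.49, -0.85, -0.32], "spin": -0.4},
  {"hand": 87, "dp": [0.49, -0.85, -0.32], "spin": -0.4},
  {"hand": 87, "dp": [0.49, -0.85, -0.32], "spin": -0.4},
  {"hand": 87, "dp": [0.49, -0.85, -0.32], "spin": -0.4},
  {"hand": 87, "dp": [0.49, -0.85, -0.32], "spin": -0.4},
  {"hand": 87, "dp": [0.49, -0.85, -0.32], "spin": -0.4},
  {"hand": 87, "dp": [0.49, -0.85, -0.32], "spin": -0.4},
])

```text
time: 1.1
ee_pos: [0.2462, -0.3527, 0.3024]
eef_rot: [0.704, 0.71, -0.0, -0.0]
ft_force: [-0.4, -0.3, -0.0]
width: 0.0869
grip_force: 0.0
```

```bash
cat >> h.py <<'E'
def go(x,y,z,yaw,st=None):
    """dp shares and spin share from the present pose to a world target (tool down)"""
    st=st or read_state(); R=Ro.from_quat(st['eef_rot']).as_matrix()
    dp=R.T@(np.array([x,y,z])-st['ee_pos'])/.25
    y0=np.degrees(np.arctan2(R[1,0],R[0,0])); s=-((yaw-y0+180)%360-180)/180
    print('from',st['ee_pos'].round(4),'yaw',round(y0,2),'-> dp',dp.round(4),'spin',round(s,4))
E
python3 - <<'E'
from h import *
go(.5,.05,.36,130)
print(read_state()['joint_positions'].round(2))
E
```

```text
from [ 0.2462 -0.3527  0.3024] yaw 90.43 -> dp [ 1.603   1.0271 -0.2305] spin -0.2198
[ 1.1  -0.12 -0.22  1.79 -0.03  1.47  0.89]
```

carry_out([
  {"hand": 87, "dp": [0.9, 0.6, 0], "spin": -0.2},
  {"hand": 87, "dp": [0.9, 0.6, 0], "spin": -0.2},
  {"hand": 87, "dp": [0.9, 0.6, 0], "spin": -0.2},
  {"hand": 87, "dp": [0.9, 0.6, 0], "spin": -0.2},
  {"hand": 87, "dp": [0.9, 0.6, 0], "spin": -0.2},
  {"hand": 87, "dp": [0.9, 0.6, 0], "spin": -0.2},
  {"hand": 87, "dp": [0.9, 0.6, 0], "spin": -0.2},
])

```text
time: 1.8
ee_pos: [0.3961, -0.1239, 0.3025]
eef_rot: [0.449, 0.893, 0.0, 0.0]
ft_force: [0.4, -0.9, -0.3]
width: 0.0868
grip_force: 0.0
```

Run:
```python
from h import *
go(.53,.07,.28,175)
```

```text
from [ 0.3961 -0.1239  0.3025] yaw 126.58 -> dp [0.3036 0.8922 0.0904] spin -0.269
```

carry_out([
  {"hand": 87, "dp": [0.3, 0.89, 0.09], "spin": -0.27},
  {"hand": 87, "dp": [0.3, 0.89, 0.09], "spin": -0.27},
  {"hand": 87, "dp": [0.3, 0.89, 0.09], "spin": -0.27},
  {"hand": 87, "dp": [0.3, 0.89, 0.09], "spin": -0.27},
  {"hand": 87, "dp": [0.3, 0.89, 0.09], "spin": -0.27},
  {"hand": 87, "dp": [0.3, 0.89, 0.09], "spin": -0.27},
  {"hand": 87, "dp": [0.3, 0.89, 0.09], "spin": -0.27},
  {"hand": 87, "dp": [0.3, 0.89, 0.09], "spin": -0.27},
])

```text
time: 2.6
ee_pos: [0.5294, 0.0639, 0.2797]
eef_rot: [0.047, 0.999, -0.0, -0.0]
ft_force: [0.2, 0.2, 0.1]
width: 0.087
grip_force: 0.0
```

Run:
```python
from h import *
st=read_state(); im=camera('wrist')[:,:,::-1].copy(); cv2.imwrite('pics/w1.png',im)
import pickle; pickle.dump(st,open('w1.pkl','wb'))
print(st['ee_pos'])
```

```text
[0.52939844 0.0638565  0.27973935]
```

View pics/w1.png

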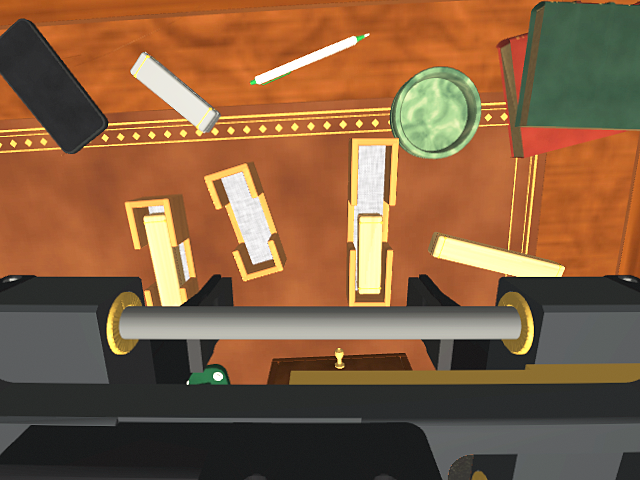

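The wrist view shows the long tray at (373,220) with the short case's free end at about (370,215) in the notch, and the short tray at (245,222), empty. The medium tray is at (158,250), the long case at (498,256), the jade dish at (436,112) and the grey look-alike at (173,90).

Run:
```python
from h import *
import pickle
st=pickle.load(open('w1.pkl','rb')); im=cv2.imread('pics/w1.png'); hsv=cv2.cvtColor(im,cv2.COLOR_BGR2HSV)
for p in [(376,142),(395,180),(391,225),(354,170),(370,250),(361,250),(230,170),(262,270),(498,256),(245,240)]: print(p,hsv[p[1],p[0]])
cv2.imwrite('pics/c1.png',cv2.resize(im[130:310,200:420],None,fx=3.3,fy=3.3,interpolation=cv2.INTER_CUBIC))
```

```text
(376, 142) [ 21 150 254]
(395, 180) [ 24 142 255]
(391, 225) [ 11 177 176]
(354, 170) [ 24 139 255]
(370, 250) [ 29  72 255]
(361, 250) [ 30  58 255]
(230, 170) [ 21 151 255]
(262, 270) [ 13 173 244]
(498, 256) [ 30  61 255]
(245, 240) [109   8 250]
```

View pics/c1.png

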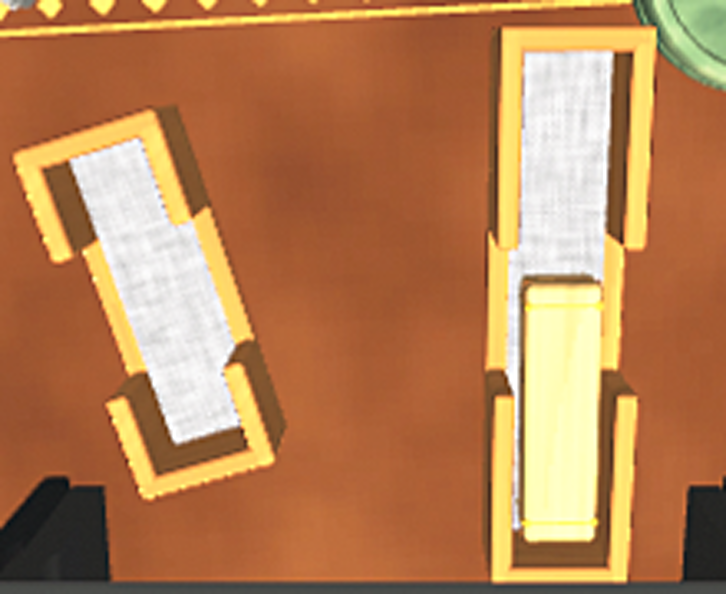

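Run:
```python
from h import *
import pickle
st=pickle.load(open('w1.pkl','rb')); im=cv2.imread('pics/w1.png'); hsv=cv2.cvtColor(im,cv2.COLOR_BGR2HSV)
rim=cv2.inRange(hsv,(17,100,225),(27,200,255)); pale=cv2.inRange(hsv,(24,40,225),(34,100,255))
def meas(mask,box,z):
    x0,y0,x1,y1=box; m=np.zeros_like(mask); m[y0:y1,x0:x1]=mask[y0:y1,x0:x1]
    n,l,s,_=cv2.connectedComponentsWithStats(m); keep=np.isin(l,[i for i in range(1,n) if s[i,4]>40])
    p=np.argwhere(keep)[:,::-1].astype(float); h=cv2.convexHull(p.astype(np.float32))[:,0]
    w=cast('wrist',h,z,st)[:,:2]*1000
    c,s,a=cv2.minAreaRect(w.astype(np.float32))
    if s[0]<s[1]: s=s[::-1];a+=90
    print(np.round(c,1),np.round(s,1),round((a+90)%180-90,1), p.min(0),p.max(0))
print('long tray');meas(rim,(342,132,404,307),.044)
print('short tray');meas(rim,(200,158,288,286),.044)
print('short case');meas(pale,(354,205,388,302),.032)
print('long case');meas(pale,(425,230,568,277),.026)
c=lambda x,y:(200+x/3.3,130+y/3.3)
print('lt corners',(1000*cast('wrist',[c(502,29),c(656,29),c(628,580),c(493,580)],.044,st)).round(0).tolist())
print('st corners',(1000*cast('wrist',[c(14,155),c(155,110),c(274,462),c(148,498)],.044,st)).round(0).tolist())
print('sc corners',(1000*cast('wrist',[c(524,285),c(602,285),c(597,540),c(524,540)],.032,st)).round(0).tolist())
```

```text
long tray
[552.6 121. ] [196.   53.4] -5.2 [348. 139.] [398. 305.]
short tray
[535.5 -20.6] [129.6  57.7] 11.5 [205. 164.] [282. 280.]
short case
[591.5 119.6] [96.5 26.1] -4.4 [359. 217.] [381. 293.]
long case
[615.2 280.9] [166.5  25.5] 70.8 [433. 237.] [564. 276.]
lt corners [[453.0, 107.0, 44.0], [457.0, 157.0, 44.0], [654.0, 140.0, 44.0], [649.0, 90.0, 44.0]]
st corners [[478.0, -61.0, 44.0], [468.0, -11.0, 44.0], [595.0, 14.0, 44.0], [605.0, -34.0, 44.0]]
sc corners [[541.0, 109.0, 32.0], [544.0, 137.0, 32.0], [642.0, 131.0, 32.0], [639.0, 103.0, 32.0]]
```

Sizes come out about 2% small but consistent. The long tray is centred near (0.555,0.124) at yaw −5°. The short case spans x 0.541–0.641, so the gripping point in the notch is about (0.563,0.123).

Run:
```python
from h import *
go(.563,.123,.08,175)
go(.563,.123,.010,175)
```

```text
from [0.5294 0.0638 0.28  ] yaw 174.64 -> dp [-0.1118  0.249   0.7997] spin -0.002
from [0.5294 0.0638 0.28  ] yaw 174.64 -> dp [-0.1118  0.2493  1.0797] spin -0.002
```

carry_out([
  {"hand": 87, "dp": [-0.112, 0.249, 0.4], "spin": 0},
  {"hand": 87, "dp": [-0.112, 0.249, 0.4], "spin": 0},
  {"hand": 87, "dp": [-0.112, 0.249, 0.4], "spin": 0},
  {"hand": 87, "dp": [-0.112, 0.249, 0.8], "spin": 0},
  {"hand": 87, "dp": [-0.112, 0.249, 0.8], "spin": 0},
  {"hand": 87, "dp": [-0.112, 0.249, 0.8], "spin": 0},
  {"hand": 87, "dp": [-0.112, 0.249, 0.8], "spin": 0},
])

```text
time: 3.35
ee_pos: [0.563, 0.1242, 0.0812]
eef_rot: [0.045, 0.999, -0.0, -0.0]
ft_force: [0.1, -1.1, 1.0]
width: 0.0868
grip_force: 0.0
```

Run:
```python
from h import *
go(.563,.123,.010,175)
st=read_state(); im=camera('wrist')[:,:,::-1].copy(); cv2.imwrite('pics/w2.png',im)
```

```text
from [0.563  0.1242 0.0812] yaw 174.84 -> dp [-0.0006 -0.0047  0.2847] spin -0.0009
```

View pics/w2.png

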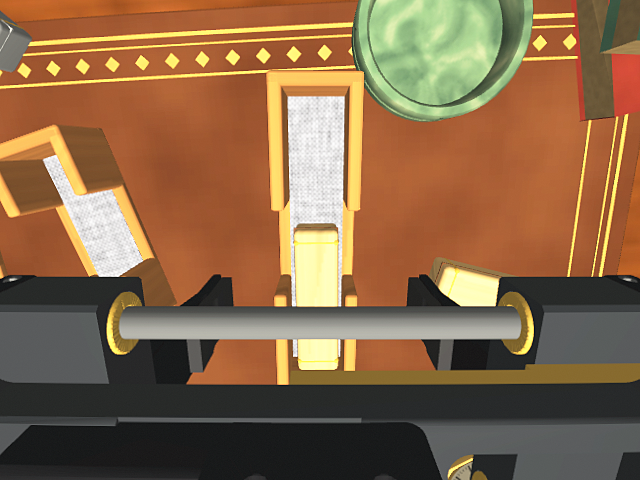

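Closer view: the tray is centred on the gripper (rim cols 267–363), the case end is at row ~230 and the notch rows are 211–275. I'll check these against the sizes.

Run:
```python
from h import *
st=read_state()
print((1000*cast('wrist',[(267,71),(363,71),(272,211),(361,211),(276,276),(356,276)],.044,st)).round(1).tolist())
print((1000*cast('wrist',[(295,230),(338,230),(298,369),(338,369)],.032,st)).round(1).tolist())
```

```text
[[453.4, 107.5, 44.0], [457.8, 157.4, 44.0], [527.1, 101.0, 44.0], [531.7, 152.0, 44.0], [566.8, 98.5, 44.0], [571.1, 146.7, 44.0]]
[[542.1, 111.9, 32.0], [544.5, 138.4, 32.0], [640.6, 103.4, 32.0], [643.1, 131.0, 32.0]]
```

carry_out([
  {"hand": 87, "dp": [0, 0, 0.14], "spin": 0},
  {"hand": 87, "dp": [0, 0, 0.2], "spin": 0},
  {"hand": 87, "dp": [0, 0, 0.24], "spin": 0},
  {"hand": 87, "dp": [0, 0, 0.28], "spin": 0},
  {"hand": 87, "dp": [0, 0, 0.28], "spin": 0},
], force=35)

```text
time: 3.9
ee_pos: [0.5627, 0.1249, 0.0098]
eef_rot: [0.044, 0.999, -0.0, -0.0]
ft_force: [-1.1, -0.4, 0.3]
width: 0.0871
grip_force: 0.0
```

carry_out([
  {"hand": 20, "dp": [0, 0, 0], "spin": 0},
  {"hand": 20, "dp": [0, 0, 0], "spin": 0},
  {"hand": 20, "dp": [0, 0, 0], "spin": 0},
  {"hand": 20, "dp": [0, 0, 0], "spin": 0},
  {"hand": 20, "dp": [0, 0, 0], "spin": 0},
  {"hand": 20, "dp": [0, 0, 0], "spin": 0},
  {"hand": 20, "dp": [0, 0, 0], "spin": 0},
  {"hand": 20, "dp": [0, 0, 0], "spin": 0},
], force=35)

```text
time: 4.7
ee_pos: [0.5628, 0.125, 0.01]
eef_rot: [0.044, 0.999, -0.0, -0.0]
ft_force: [-0.7, -0.2, 0.8]
width: 0.0307
grip_force: 0.2
```

carry_out([
  {"hand": 20, "dp": [0, 0, 0], "spin": 0},
  {"hand": 20, "dp": [0, 0, 0], "spin": 0},
  {"hand": 20, "dp": [0, 0, 0], "spin": 0},
], force=35)

```text
time: 5.0
ee_pos: [0.5628, 0.125, 0.01]
eef_rot: [0.044, 0.999, -0.0, -0.0]
ft_force: [0.6, -0.4, -0.3]
width: 0.0277
grip_force: 35.0
```

Gripped at 27.7 mm, which matches the case width. Lifting slowly.

carry_out([
  {"hand": 20, "dp": [0, 0, -0.02], "spin": 0},
  {"hand": 20, "dp": [0, 0, -0.05], "spin": 0},
  {"hand": 20, "dp": [0, 0, -0.1], "spin": 0},
  {"hand": 20, "dp": [0, 0, -0.16], "spin": 0},
  {"hand": 20, "dp": [0, 0, -0.22], "spin": 0},
  {"hand": 20, "dp": [0, 0, -0.28], "spin": 0},
  {"hand": 20, "dp": [0, 0, -0.36], "spin": 0},
  {"hand": 20, "dp": [0, 0, -0.44], "spin": 0},
  {"hand": 20, "dp": [0, 0, -0.5], "spin": 0},
  {"hand": 20, "dp": [0, 0, -0.5], "spin": 0},
])

```text
time: 6.0
ee_pos: [0.564, 0.1255, 0.1377]
eef_rot: [0.044, 0.999, 0.0, 0.002]
ft_force: [-0.1, -0.7, -1.1]
width: 0.0276
grip_force: 35.0
```

Run:
```python
from h import *
go(.51,-.25,.135,175)
a=camera('wrist')[:,:,::-1]; b=camera('side')[:,:,::-1]
cv2.imwrite('pics/l1.png',np.hstack([a[150:450,200:440],cv2.resize(b[120:320,250:450],(480,480))[:300]]))
```

```text
from [0.564  0.1255 0.1377] yaw 174.97 -> dp [ 0.0838 -1.5151  0.0094] spin -0.0001
```

View pics/l1.png

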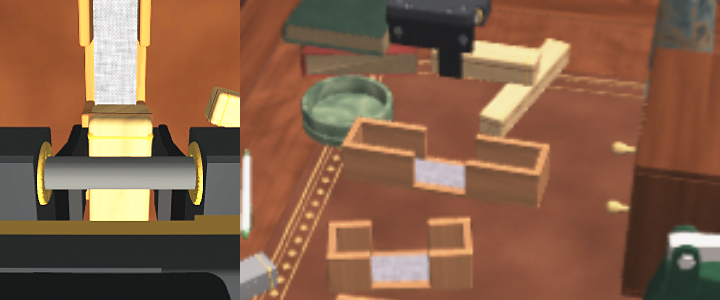

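The case is held at its end and looks level, and the long tray is empty. Now I carry it to the open patch.

carry_out([
  {"hand": 20, "dp": [0, -0.08], "spin": 0},
])

```text
schema error: expected 3 numbers
```

carry_out([
  {"hand": 20, "dp": [0.02, -0.08, 0], "spin": 0},
  {"hand": 20, "dp": [0.04, -0.2, 0], "spin": 0},
  {"hand": 20, "dp": [0.08, -0.35, 0], "spin": 0},
  {"hand": 20, "dp": [0.08, -0.5, 0], "spin": 0},
  {"hand": 20, "dp": [0.08, -0.65, 0], "spin": 0},
  {"hand": 20, "dp": [0.08, -0.8, 0], "spin": 0},
  {"hand": 20, "dp": [0.08, -0.92, 0], "spin": 0},
  {"hand": 20, "dp": [0.08, -1, 0], "spin": 0},
  {"hand": 20, "dp": [0.08, -1, 0], "spin": 0},
])

```text
time: 7.0
ee_pos: [0.5197, -0.1259, 0.1336]
eef_rot: [0.046, 0.999, -0.0, -0.001]
ft_force: [0.2, 0.9, 0.4]
width: 0.0279
grip_force: 35.0
```

carry_out([
  {"hand": 20, "dp": [0, -0.1, 0.1], "spin": 0},
  {"hand": 20, "dp": [0, -0.22, 0.15], "spin": 0},
  {"hand": 20, "dp": [0, -0.34, 0.2], "spin": 0},
  {"hand": 20, "dp": [0, -0.44, 0.25], "spin": 0},
  {"hand": 20, "dp": [0, -0.51, 0.3], "spin": 0},
  {"hand": 20, "dp": [0, -0.51, 0.35], "spin": 0},
  {"hand": 20, "dp": [0, -0.51, 0.4], "spin": 0},
  {"hand": 20, "dp": [0, -0.51, 0.4], "spin": 0},
])

```text
time: 7.8
ee_pos: [0.5092, -0.2468, 0.0331]
eef_rot: [0.043, 0.999, 0.001, -0.001]
ft_force: [-0.6, 0.3, -0.7]
width: 0.0279
grip_force: 35.0
```

Run:
```python
from h import *
go(.51,-.25,.005,175)
b=camera('side')[:,:,::-1]; t=camera('top')[:,:,::-1]
cv2.imwrite('pics/l2.png',np.hstack([cv2.resize(b[200:400,250:450],(400,400)),cv2.resize(t[180:330,320:470],(400,400))]))
```

```text
from [ 0.5092 -0.2468  0.0331] yaw 175.11 -> dp [-0.0046 -0.0126  0.1123] spin 0.0006
```

View pics/l2.png

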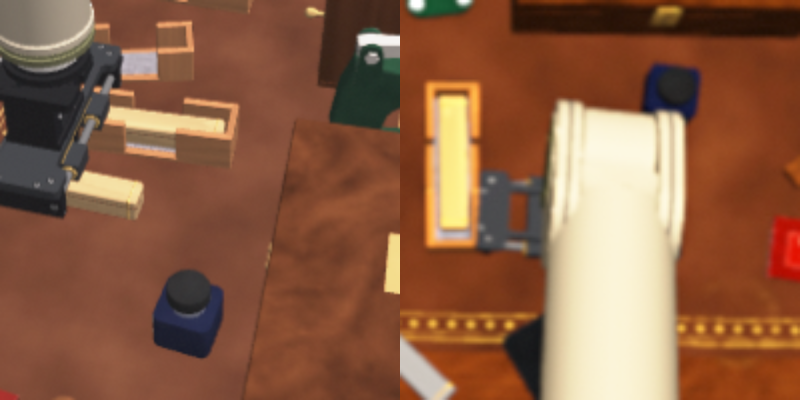

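The space round the case is clear: the ink bottle and medium tray are well away. Lowering now.

carry_out([
  {"hand": 20, "dp": [0, 0, 0.04], "spin": 0},
  {"hand": 20, "dp": [0, 0, 0.07], "spin": 0},
  {"hand": 20, "dp": [0, 0, 0.09], "spin": 0},
  {"hand": 20, "dp": [0, 0, 0.1], "spin": 0},
  {"hand": 20, "dp": [0, 0, 0.11], "spin": 0},
  {"hand": 20, "dp": [0, 0, 0.112], "spin": 0},
  {"hand": 20, "dp": [0, 0, 0.112], "spin": 0},
])

```text
time: 8.6
ee_pos: [0.51, -0.2493, 0.0072]
eef_rot: [0.044, 0.999, -0.0, 0.0]
ft_force: [-0.6, -0.0, -0.1]
width: 0.0271
grip_force: 35.0
```

carry_out([
  {"hand": 20, "dp": [0, 0, 0.006], "spin": 0},
  {"hand": 20, "dp": [0, 0, 0.01], "spin": 0},
  {"hand": 20, "dp": [0, 0, 0.012], "spin": 0},
  {"hand": 20, "dp": [0, 0, 0.012], "spin": 0},
  {"hand": 20, "dp": [0, 0, 0.012], "spin": 0},
])

```text
time: 9.1
ee_pos: [0.5099, -0.2493, 0.0041]
eef_rot: [0.044, 0.999, -0.0, 0.0]
ft_force: [0.3, -0.2, -1.2]
width: 0.0279
grip_force: 35.0
```

Near contact. Down about 1 mm more, then open.

carry_out([
  {"hand": 20, "dp": [0, 0, 0.003], "spin": 0},
  {"hand": 20, "dp": [0, 0, 0.003], "spin": 0},
  {"hand": 30, "dp": [0, 0, 0.003], "spin": 0},
  {"hand": 34, "dp": [0, 0, 0.003], "spin": 0},
  {"hand": 50, "dp": [0, 0, 0.003], "spin": 0},
  {"hand": 80, "dp": [0, 0, 0.003], "spin": 0},
  {"hand": 80, "dp": [0, 0, 0.003], "spin": 0},
  {"hand": 80, "dp": [0, 0, 0.003], "spin": 0},
  {"hand": 80, "dp": [0, 0, 0.003], "spin": 0},
])

```text
time: 10.0
ee_pos: [0.5099, -0.2492, 0.0033]
eef_rot: [0.044, 0.999, -0.0, 0.0]
ft_force: [-1.0, -0.2, 0.7]
width: 0.0658
grip_force: 0.0
```

carry_out([
  {"hand": 80, "dp": [0, 0, -0.1], "spin": 0},
  {"hand": 80, "dp": [0, 0, -0.3], "spin": 0},
  {"hand": 80, "dp": [0, 0, -0.5], "spin": 0},
  {"hand": 80, "dp": [0.1, 0, -0.7], "spin": 0},
  {"hand": 80, "dp": [0.2, 0, -0.7], "spin": 0},
  {"hand": 80, "dp": [0.2, 0, -0.7], "spin": 0},
  {"hand": 80, "dp": [0.2, 0, -0.7], "spin": 0},
])

```text
time: 10.7
ee_pos: [0.4599, -0.2452, 0.1785]
eef_rot: [0.044, 0.999, -0.001, 0.0]
ft_force: [-0.1, -0.3, 0.2]
width: 0.0799
grip_force: 0.0
```

```bash
cat >> h.py <<'E'
def case(box,z,show=None):
    """pale case top face in the wrist view inside box -> centre, size mm, yaw"""
    st=read_state(); im=camera('wrist')[:,:,::-1].copy(); hsv=cv2.cvtColor(im,cv2.COLOR_BGR2HSV)
    if show: cv2.imwrite(show,im)
    m=cv2.inRange(hsv,(24,30,225),(36,110,255)); x0,y0,x1,y1=box
    k=np.zeros_like(m); k[y0:y1,x0:x1]=m[y0:y1,x0:x1]
    return rect('wrist',k,z,st)
E
python3 - <<'E'
from h import *
st=read_state(); print(case((150,60,490,305),.026,'pics/w3.png'), st['ee_pos'],st['time'])
E
```

```text
(array([ 513.1, -248.9]), array([45.8, 25.9]), -5.6) [ 0.45986199 -0.24524933  0.1785274 ] 10.7
```

View pics/w3.png

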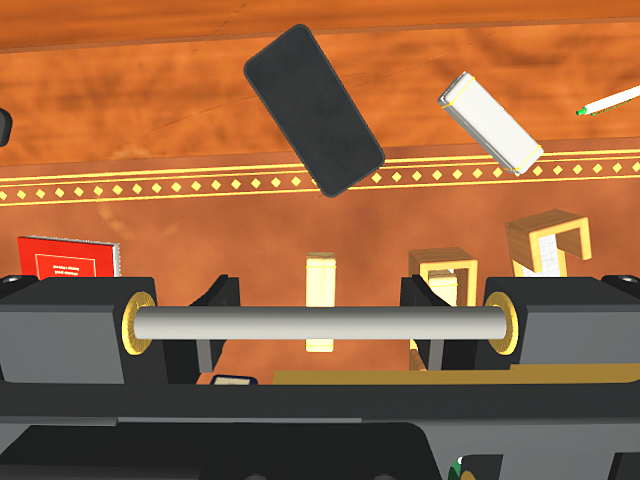

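The case lies flat on the desk: near end at row ~257, far end at row ~352, col 320. I'll cast both ends to get its middle, and measure the short tray again on the way.

Run:
```python
from h import *
im=cv2.imread('pics/w3.png'); hsv=cv2.cvtColor(im,cv2.COLOR_BGR2HSV)
col=cv2.inRange(hsv,(24,30,225),(36,110,255))[230:370,310:330].mean(1); r=np.where(col>128)[0]+230; print(r.min(),r.max())
st=read_state()
p=cast('wrist',[(320.5,r.min()-.5),(320,r.max()+.5)],.026,st)*1000; print(p.round(1),np.linalg.norm(p[0]-p[1]),p.mean(0))
go(.5385,-.2515,.006,175,st)
```

```text
260 351
[[ 490.8 -246.4   26. ]
 [ 587.7 -255.3   26. ]] 97.35968292003916 [ 539.24564803 -250.89458284   26.        ]
from [ 0.4602 -0.2449  0.1781] yaw 174.97 -> dp [-0.3144  0.0013  0.6882] spin -0.0002
```

carry_out([
  {"hand": 87, "dp": [-0.16, 0, 0.2], "spin": 0},
  {"hand": 87, "dp": [-0.318, 0.001, 0.3], "spin": 0},
  {"hand": 87, "dp": [-0.318, 0.001, 0.4], "spin": 0},
  {"hand": 87, "dp": [-0.318, 0.001, 0.5], "spin": 0},
  {"hand": 87, "dp": [-0.318, 0.001, 0.58], "spin": 0},
  {"hand": 87, "dp": [-0.318, 0.001, 0.64], "spin": 0},
  {"hand": 87, "dp": [-0.318, 0.001, 0.685], "spin": 0},
  {"hand": 87, "dp": [-0.318, 0.001, 0.685], "spin": 0},
  {"hand": 60, "dp": [-0.318, 0.001, 0.685], "spin": 0},
  {"hand": 20, "dp": [-0.318, 0.001, 0.685], "spin": 0},
  {"hand": 20, "dp": [-0.318, 0.001, 0.685], "spin": 0},
  {"hand": 20, "dp": [-0.318, 0.001, 0.685], "spin": 0},
  {"hand": 20, "dp": [-0.318, 0.001, 0.685], "spin": 0},
  {"hand": 20, "dp": [-0.318, 0.001, 0.685], "spin": 0},
  {"hand": 20, "dp": [-0.318, 0.001, 0.685], "spin": 0},
  {"hand": 20, "dp": [-0.318, 0.001, 0.685], "spin": 0},
  {"hand": 20, "dp": [-0.318, 0.001, 0.685], "spin": 0},
  {"hand": 20, "dp": [-0.318, 0.001, 0.685], "spin": 0},
  {"hand": 20, "dp": [-0.318, 0.001, 0.685], "spin": 0},
], force=30)

```text
time: 12.65
ee_pos: [0.5393, -0.2516, 0.007]
eef_rot: [0.044, 0.999, -0.0, -0.0]
ft_force: [0.2, 0.1, 0.2]
width: 0.0279
grip_force: 29.9
```

carry_out([
  {"hand": 20, "dp": [0, 0, -0.03], "spin": 0},
  {"hand": 20, "dp": [0, 0, -0.1], "spin": 0},
  {"hand": 20, "dp": [0, 0, -0.2], "spin": 0},
  {"hand": 20, "dp": [0, 0, -0.32], "spin": 0},
  {"hand": 20, "dp": [0, 0.05, -0.44], "spin": 0},
  {"hand": 20, "dp": [0, 0.15, -0.5], "spin": -0.02},
  {"hand": 20, "dp": [0, 0.3, -0.5], "spin": -0.05},
  {"hand": 20, "dp": [0.1, 0.44, -0.5], "spin": -0.08},
  {"hand": 20, "dp": [0.2, 0.56, -0.5], "spin": -0.093},
  {"hand": 20, "dp": [0.25, 0.66, -0.5], "spin": -0.093},
  {"hand": 20, "dp": [0.25, 0.7, -0.5], "spin": -0.093},
  {"hand": 20, "dp": [0.25, 0.7, -0.5], "spin": -0.093},
])

```text
time: 13.85
ee_pos: [0.4925, -0.0696, 0.1326]
eef_rot: [-0.105, 0.995, -0.0, 0.0]
ft_force: [0.7, -0.1, -0.5]
width: 0.028
grip_force: 29.9
```

Run:
```python
from h import *
st=read_state(); im=camera('wrist')[:,:,::-1]; cv2.imwrite('pics/w4.png',im)
import pickle; pickle.dump(st,open('w4.pkl','wb'))
go(.5365,-.023,.1,191.7,st)
```

```text
from [ 0.4925 -0.0696  0.1326] yaw -167.98 -> dp [-0.2109  0.1458  0.1303] spin 0.0018
```

View pics/w4.png

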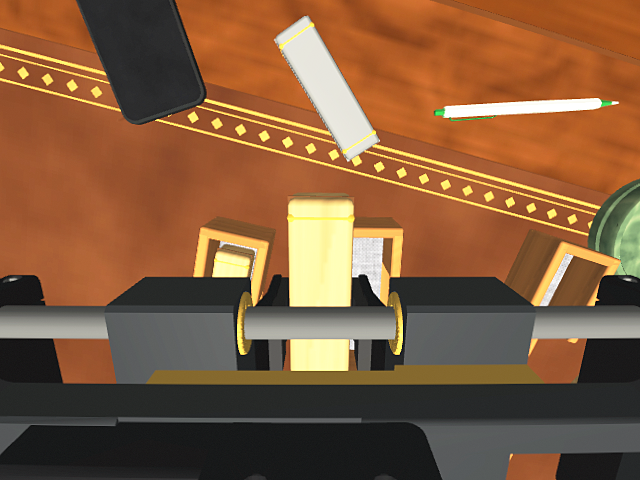

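The case is held straight by its middle (near end row 196, cols 288–354). Part of the short tray rim shows, with its corner at (403,228). Cross-checking the tray centre from this corner and from the top view.

Run:
```python
from h import *
import pickle
st=pickle.load(open('w4.pkl','rb')); 
p=cast('wrist',[(403,228)],.044,st)[0]*1000; print('corner',p.round(1))
e=cast('wrist',[(288,198),(354,198)],.1516,st); R=Ro.from_quat(st['eef_rot']).as_matrix()
print('case end in tool',((e-st['ee_pos'])@R*1000).round(1))
for yaw in (11.7,):
    a=np.radians(yaw); u=np.array([np.cos(a),np.sin(a)]); v=np.array([-u[1],u[0]])
    print('centre from corner', p[:2]+66*u-26*v)
im=cv2.imread('pics/top0.png')
c=lambda x,y:(145+x/3.6,205+y/3.6)
q=cast('top',[c(500,118),c(570,100),c(608,272),c(540,288)],.044)*1000; print(q.round(0).tolist(),q.mean(0))
q=cast('top',[c(332,40),c(402,42),c(380,312),c(307,308)],.044)*1000; print('long',q.round(0).tolist(),q.mean(0))
```

```text
corner [466.5 -13.1  44. ]
case end in tool [[ 50.  -12.8 -19. ]
 [ 50.   14.  -19.1]]
centre from corner [536.39744937 -25.14273643]
[[590.0, 14.0, 44.0], [602.0, -38.0, 44.0], [474.0, -63.0, 44.0], [463.0, -13.0, 44.0]] [532.3258009  -25.11532112  44.        ]
long [[652.0, 139.0, 44.0], [649.0, 87.0, 44.0], [448.0, 104.0, 44.0], [452.0, 157.0, 44.0]] [550.65298302 121.57598499  44.        ]
```

Run:
```python
from h import *
go(.5368,-.0244,.06,191.6)
```

```text
from [ 0.4927 -0.0712  0.1324] yaw -168.11 -> dp [-0.211   0.1472  0.2896] spin 0.0016
```

carry_out([
  {"hand": 20, "dp": [-0.1, 0.07, 0.03], "spin": 0.001},
  {"hand": 20, "dp": [-0.211, 0.147, 0.1], "spin": 0.001},
  {"hand": 20, "dp": [-0.211, 0.147, 0.17], "spin": 0.001},
  {"hand": 20, "dp": [-0.211, 0.147, 0.24], "spin": 0.001},
  {"hand": 20, "dp": [-0.211, 0.147, 0.28], "spin": 0.001},
  {"hand": 20, "dp": [-0.211, 0.147, 0.28], "spin": 0.001},
  {"hand": 20, "dp": [-0.211, 0.147, 0.28], "spin": 0.001},
])

```text
time: 14.6
ee_pos: [0.5369, -0.0256, 0.0625]
eef_rot: [-0.1, 0.995, -0.0, 0.0]
ft_force: [0.7, 0.2, -0.4]
width: 0.0281
grip_force: 29.9
```

Run:
```python
from h import *
st=read_state(); im=camera('wrist')[:,:,::-1]
import pickle; pickle.dump(st,open('w5.pkl','wb')); cv2.imwrite('pics/w5full.png',im)
go(.5368,-.0244,.013,191.6,st)
cv2.imwrite('pics/w5.png',cv2.resize(im[150:400,220:420],None,fx=2.4,fy=2.4))
```

```text
from [ 0.5369 -0.0256  0.0625] yaw -168.5 -> dp [-0.0004  0.0049  0.1979] spin -0.0005
```

View pics/w5.png

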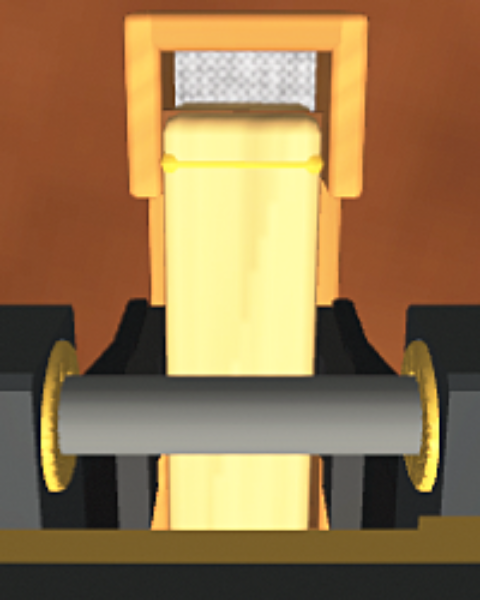

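The tray rim (crop cols 124–367, front row 14) brackets the case (cols 163–321) well. I've now viewed 11 pictures, one over the limit of 10, so I view no more and work only from measured numbers.

Run:
```python
from h import *
import pickle
st=pickle.load(open('w5.pkl','rb')); R=Ro.from_quat(st['eef_rot']).as_matrix()
c=lambda x,y:(220+x/2.4,150+y/2.4)
T=lambda pts,z:((cast('wrist',[c(*p) for p in pts],z,st)-st['ee_pos'])@R*1000).round(1).tolist()
print('rim front corners in tool',T([(124,14),(367,14)],.044),'rim notch',T([(131,195),(362,195)],.044))
print('case front',T([(163,118),(321,118)],.0815))
```

```text
rim front corners in tool [[65.9, -23.8, 18.4], [66.0, 26.5, 18.4]] rim notch [[27.4, -23.6, 18.5], [27.5, 27.0, 18.5]]
case front [[49.5, -12.8, -19.0], [49.5, 13.9, -19.1]]
```

carry_out([
  {"hand": 20, "dp": [0, 0.004, 0], "spin": 0},
  {"hand": 20, "dp": [0, 0.004, 0.03], "spin": 0},
  {"hand": 20, "dp": [0, 0.004, 0.06], "spin": 0},
  {"hand": 20, "dp": [0, 0.004, 0.09], "spin": 0},
  {"hand": 20, "dp": [0, 0.004, 0.12], "spin": 0},
  {"hand": 20, "dp": [0, 0.004, 0.15], "spin": 0},
  {"hand": 20, "dp": [0, 0.004, 0.17], "spin": 0},
  {"hand": 20, "dp": [0, 0.004, 0.185], "spin": 0},
  {"hand": 20, "dp": [0, 0.004, 0.188], "spin": 0},
  {"hand": 20, "dp": [0, 0.004, 0.188], "spin": 0},
])

```text
time: 15.65
ee_pos: [0.5364, -0.024, 0.0151]
eef_rot: [-0.101, 0.995, -0.0, 0.0]
ft_force: [-0.7, 0.2, -0.7]
width: 0.028
grip_force: 29.9
```

carry_out([
  {"hand": 20, "dp": [0, 0, 0.004], "spin": 0},
  {"hand": 20, "dp": [0, 0, 0.008], "spin": 0},
  {"hand": 20, "dp": [0, 0, 0.01], "spin": 0},
  {"hand": 20, "dp": [0, 0, 0.01], "spin": 0},
  {"hand": 20, "dp": [0, 0, 0.01], "spin": 0},
])

```text
time: 16.15
ee_pos: [0.5365, -0.0242, 0.013]
eef_rot: [-0.1, 0.995, -0.0, 0.0]
ft_force: [-2.7, 0.2, 6.2]
width: 0.0278
grip_force: 29.9
```

Floor contact (6 N) at the expected height. Release and rise.

carry_out([
  {"hand": 32, "dp": [0, 0, 0], "spin": 0},
  {"hand": 40, "dp": [0, 0, 0], "spin": 0},
  {"hand": 80, "dp": [0, 0, 0], "spin": 0},
  {"hand": 80, "dp": [0, 0, 0], "spin": 0},
  {"hand": 80, "dp": [0, 0, 0], "spin": 0},
  {"hand": 80, "dp": [0, 0, 0], "spin": 0},
  {"hand": 80, "dp": [0, 0, 0], "spin": 0},
  {"hand": 80, "dp": [0, 0, -0.1], "spin": 0},
  {"hand": 80, "dp": [0, 0, -0.25], "spin": 0},
  {"hand": 80, "dp": [0, 0, -0.4], "spin": 0},
  {"hand": 80, "dp": [0, 0, -0.55], "spin": 0},
  {"hand": 80, "dp": [0, 0, -0.6], "spin": 0},
  {"hand": 80, "dp": [0, 0, -0.6], "spin": 0},
])

```text
time: 17.45
ee_pos: [0.5374, -0.0241, 0.1643]
eef_rot: [-0.1, 0.995, -0.001, 0.002]
ft_force: [-0.2, -0.1, -1.0]
width: 0.08
grip_force: 0.0
```

Run:
```python
from h import *
st=read_state(); im=camera('wrist')[:,:,::-1].copy(); hsv=cv2.cvtColor(im,cv2.COLOR_BGR2HSV)
cv2.imwrite('pics/w6.png',im); R=Ro.from_quat(st['eef_rot']).as_matrix()
m=cv2.inRange(hsv,(24,30,225),(36,110,255)); k=np.zeros_like(m); k[150:385,270:370]=m[150:385,270:370]
print(st['width'])
n,l,s,c=cv2.connectedComponentsWithStats(k)
for i in range(1,n):
    if s[i,4]>100:
        x,y,w,h,a=s[i]; q=cast('wrist',[(x,y),(x+w,y),(x,y+h),(x+w,y+h)],.032,st)
        print(s[i],((q-st['ee_pos'])@R*1000).round(1).tolist())
go(.616,.282,.15,70.8,st)
```

```text
0.0800172499602456
[305 174  32   8 210] [[49.4, -12.1, 132.2], [49.4, 14.3, 132.1], [42.9, -12.1, 132.2], [42.9, 14.4, 132.1]]
[ 305  183   32   94 2858] [[42.1, -12.1, 132.2], [42.1, 14.4, 132.1], [-40.7, -13.0, 132.4], [-40.7, 15.5, 132.4]]
[305 278  30   6 173] [[-41.7, -13.0, 132.4], [-41.6, 13.7, 132.4], [-47.4, -13.0, 132.5], [-47.3, 13.8, 132.4]]
from [ 0.5374 -0.0241  0.1643] yaw -168.47 -> dp [-0.5527  1.1371  0.057 ] spin 0.6707
```

The short case sits centred in its tray within about 1 mm, flat. Next the long case: the two views agree on about (0.618,0.285), yaw 70.8°.

carry_out([
  {"hand": 87, "dp": [-0.1, 0.2, -0.1], "spin": 0.67},
  {"hand": 87, "dp": [-0.1, 0.3, -0.1], "spin": 0.67},
  {"hand": 87, "dp": [-0.2, 0.4, -0.1], "spin": 0.67},
  {"hand": 87, "dp": [-0.2, 0.5, -0.1], "spin": 0.67},
  {"hand": 87, "dp": [-0.2, 0.6, -0.1], "spin": 0.67},
  {"hand": 87, "dp": [-0.2, 0.7, -0.1], "spin": 0.67},
  {"hand": 87, "dp": [-0.2, 0.8, -0.1], "spin": 0.67},
  {"hand": 87, "dp": [-0.3, 0.85, -0.1], "spin": 0.67},
  {"hand": 87, "dp": [-0.4, 0.85, -0.1], "spin": 0.67},
  {"hand": 87, "dp": [-0.4, 0.85, -0.1], "spin": 0.67},
  {"hand": 87, "dp": [-0.4, 0.85, -0.1], "spin": 0.67},
  {"hand": 87, "dp": [-0.4, 0.85, -0.1], "spin": 0.67},
  {"hand": 87, "dp": [-0.4, 0.85, -0.1], "spin": 0.67},
  {"hand": 87, "dp": [-0.4, 0.85, -0.1], "spin": 0.67},
  {"hand": 87, "dp": [-0.4, 0.85, -0.1], "spin": 0.67},
  {"hand": 87, "dp": [-0.4, 0.85, -0.1], "spin": 0.67},
])

```text
time: 19.1
ee_pos: [0.5913, 0.2039, 0.186]
eef_rot: [0.813, 0.582, -0.001, -0.0]
ft_force: [-0.2, 0.4, -0.3]
width: 0.0872
grip_force: 0.0
```

```bash
cat >> h.py <<'E'
def blobs(z,box,name):
    st=read_state(); im=camera('wrist')[:,:,::-1].copy(); hsv=cv2.cvtColor(im,cv2.COLOR_BGR2HSV); cv2.imwrite(name,im)
    R=Ro.from_quat(st['eef_rot']).as_matrix(); m=cv2.inRange(hsv,(24,30,225),(36,110,255))
    x0,y0,x1,y1=box; k=np.zeros_like(m); k[y0:y1,x0:x1]=m[y0:y1,x0:x1]; n,l,s,c=cv2.connectedComponentsWithStats(k)
    for i in range(1,n):
        if s[i,4]>150:
            p=np.argwhere(l==i)[:,::-1].astype(float); w=(cast('wrist',p,z,st)*1000)[:,:2]
            r=cv2.minAreaRect(w.astype(np.float32)); print(s[i],'world',np.round(r[0],1),np.round(r[1],1),round(r[2],1),'tool y',(((np.c_[w/1000,np.full(len(w),z)]-st['ee_pos'])@R)[:,:2]*1000)[[0,-1]].round(1).tolist())
    return st
E
python3 - <<'E'
from h import *
st=blobs(.026,(100,0,540,385),'pics/w7.png'); go(.618,.285,.08,70.8,st); print(st['joint_positions'].round(2))
E
```

```text
[302  30  32   9 256] world [642.6 358. ] [ 5.9 25.5] 71.2 tool y [[165.6, -11.9], [159.7, 9.4]]
[ 303   40   31  182 5382] world [616.8 281.8] [152.3  25.9] 70.5 tool y [[158.2, -12.0], [6.1, 4.2]]
[523 106  17  22 194] world [797.1 236.3] [10.6 22.1] 35.9 tool y [[107.7, 178.4], [90.5, 193.3]]
[303 223  28   6 163] world [589.7 206.1] [ 4.8 25.3] 71.2 tool y [[4.2, -13.6], [-0.6, 9.8]]
from [0.5913 0.2039 0.186 ] yaw 71.17 -> dp [ 0.3421 -0.0027  0.4234] spin 0.0021
[ 0.04  0.42 -0.58  1.48  0.23  1.31 -0.89]
```

The long case is fully visible: 166 mm measured, centre about (0.6165,0.2825), right beneath the tool's line.

carry_out([
  {"hand": 87, "dp": [0.15, -0.004, 0.05], "spin": 0},
  {"hand": 87, "dp": [0.33, -0.004, 0.2], "spin": 0},
  {"hand": 87, "dp": [0.33, -0.004, 0.35], "spin": 0},
  {"hand": 87, "dp": [0.33, -0.004, 0.45], "spin": 0},
  {"hand": 87, "dp": [0.33, -0.004, 0.55], "spin": 0},
  {"hand": 87, "dp": [0.33, -0.004, 0.63], "spin": 0},
  {"hand": 87, "dp": [0.33, -0.004, 0.69], "spin": 0},
  {"hand": 87, "dp": [0.33, -0.004, 0.715], "spin": 0},
  {"hand": 87, "dp": [0.33, -0.004, 0.715], "spin": 0},
  {"hand": 20, "dp": [0.33, -0.004, 0.715], "spin": 0},
  {"hand": 20, "dp": [0.33, -0.004, 0.715], "spin": 0},
  {"hand": 20, "dp": [0.33, -0.004, 0.715], "spin": 0},
  {"hand": 20, "dp": [0.33, -0.004, 0.715], "spin": 0},
  {"hand": 20, "dp": [0.33, -0.004, 0.715], "spin": 0},
  {"hand": 20, "dp": [0.33, -0.004, 0.715], "spin": 0},
  {"hand": 20, "dp": [0.33, -0.004, 0.715], "spin": 0},
  {"hand": 20, "dp": [0.33, -0.004, 0.715], "spin": 0},
  {"hand": 20, "dp": [0.33, -0.004, 0.715], "spin": 0},
  {"hand": 20, "dp": [0.33, -0.004, 0.715], "spin": 0},
  {"hand": 20, "dp": [0.33, -0.004, 0.715], "spin": 0},
], force=35)

```text
time: 21.15
ee_pos: [0.6177, 0.2825, 0.0088]
eef_rot: [0.814, 0.58, -0.0, -0.0]
ft_force: [-0.6, 0.3, 0.5]
width: 0.0276
grip_force: 35.0
```

carry_out([
  {"hand": 20, "dp": [0, 0, -0.03], "spin": 0},
  {"hand": 20, "dp": [0, 0, -0.1], "spin": 0},
  {"hand": 20, "dp": [0, 0, -0.2], "spin": 0},
  {"hand": 20, "dp": [-0.1, -0.02, -0.32], "spin": 0},
  {"hand": 20, "dp": [-0.25, -0.07, -0.44], "spin": -0.04},
  {"hand": 20, "dp": [-0.4, -0.11, -0.54], "spin": -0.08},
  {"hand": 20, "dp": [-0.5, -0.14, -0.6], "spin": -0.12},
  {"hand": 20, "dp": [-0.55, -0.15, -0.6], "spin": -0.16},
  {"hand": 20, "dp": [-0.55, -0.15, -0.6], "spin": -0.2},
  {"hand": 20, "dp": [-0.55, -0.15, -0.6], "spin": -0.24},
  {"hand": 20, "dp": [-0.55, -0.15, -0.6], "spin": -0.28},
  {"hand": 20, "dp": [-0.55, -0.15, -0.6], "spin": -0.32},
  {"hand": 20, "dp": [-0.55, -0.15, -0.6], "spin": -0.36},
  {"hand": 20, "dp": [-0.55, -0.15, -0.6], "spin": -0.4},
  {"hand": 20, "dp": [-0.55, -0.15, -0.6], "spin": -0.44},
  {"hand": 20, "dp": [-0.55, -0.15, -0.6], "spin": -0.48},
  {"hand": 20, "dp": [-0.55, -0.15, -0.6], "spin": -0.52},
  {"hand": 20, "dp": [-0.55, -0.15, -0.6], "spin": -0.56},
  {"hand": 20, "dp": [-0.55, -0.15, -0.6], "spin": -0.577},
  {"hand": 20, "dp": [-0.55, -0.15, -0.6], "spin": -0.577},
])

```text
time: 23.15
ee_pos: [0.5377, 0.1647, 0.1601]
eef_rot: [0.045, 0.999, -0.0, 0.001]
ft_force: [-0.2, -0.1, -1.4]
width: 0.0276
grip_force: 35.0
```

Run:
```python
from h import *
go(.5562,.1236,.065,175.0)
```

```text
from [0.5377 0.1647 0.1601] yaw 174.84 -> dp [-0.0878 -0.1572  0.3805] spin -0.0009
```

carry_out([
  {"hand": 20, "dp": [-0.04, -0.07, 0.05], "spin": -0.001},
  {"hand": 20, "dp": [-0.088, -0.157, 0.1], "spin": -0.001},
  {"hand": 20, "dp": [-0.088, -0.157, 0.18], "spin": -0.001},
  {"hand": 20, "dp": [-0.088, -0.157, 0.26], "spin": -0.001},
  {"hand": 20, "dp": [-0.088, -0.157, 0.33], "spin": -0.001},
  {"hand": 20, "dp": [-0.088, -0.157, 0.375], "spin": -0.001},
  {"hand": 20, "dp": [-0.088, -0.157, 0.375], "spin": -0.001},
  {"hand": 20, "dp": [-0.088, -0.157, 0.375], "spin": -0.001},
])

```text
time: 23.95
ee_pos: [0.5561, 0.1239, 0.0656]
eef_rot: [0.044, 0.999, 0.0, 0.0]
ft_force: [0.4, 0.8, -0.5]
width: 0.0281
grip_force: 35.0
```

Run:
```python
from h import *
st=read_state(); im=camera('wrist')[:,:,::-1].copy(); cv2.imwrite('pics/w8.png',im); hsv=cv2.cvtColor(im,cv2.COLOR_BGR2HSV)
R=Ro.from_quat(st['eef_rot']).as_matrix(); print(st['ee_pos'],st['width'])
rim=cv2.inRange(hsv,(15,100,215),(28,210,255)); pale=cv2.inRange(hsv,(24,30,225),(36,110,255))
T=lambda pts,z:((cast('wrist',pts,z,st)-st['ee_pos'])@R*1000)[:,:2].round(1).tolist()
zt=st['ee_pos'][2]-.0088+.026
# row scans: rim outer extents and case extents
for r in range(40,270,20):
    a=np.where(rim[r,230:410])[0]+230; b=np.where(pale[r,260:380])[0]+260
    print(r,'rim',T([(a.min(),r),(a.max()+1,r)],.044) if len(a)>5 else None,'case',T([(b.min(),r),(b.max()+1,r)],zt) if len(b)>5 else None)
a=np.where(rim[:,250:390].sum(1)>255*20)[0]; b=np.where(pale[:,270:370].sum(1)>255*20)[0]
print('first rim row',a.min(),T([(320,a.min())],.044),'case',b.min(),T([(320,b.min())],zt))
```

```text
[0.55606174 0.1239286  0.06563788] 0.028118821136290918
40 rim [[118.9, 1.9], [119.0, 17.4]] case None
60 rim [[110.4, -42.3], [110.4, 18.1]] case None
80 rim [[101.6, -42.9], [101.5, -37.6]] case None
100 rim [[92.5, -25.8], [92.5, 24.4]] case None
120 rim [[83.2, -25.7], [83.2, 24.2]] case None
140 rim [[73.7, -25.5], [73.7, 24.1]] case [[72.7, -10.9], [72.7, 7.6]]
160 rim [[63.9, -25.9], [63.9, 24.4]] case [[65.0, -10.7], [65.0, 8.5]]
180 rim [[53.8, -25.7], [53.9, 24.2]] case [[57.1, -10.8], [57.1, 9.1]]
200 rim [[43.5, -25.6], [43.6, 24.1]] case [[49.0, -11.0], [49.0, 10.4]]
220 rim [[32.9, -25.9], [32.9, 23.9]] case [[40.6, -11.1], [40.6, 10.2]]
240 rim [[21.9, -21.5], [22.0, 20.5]] case [[32.0, -10.9], [32.0, 12.0]]
260 rim [[10.6, -21.2], [10.7, 20.3]] case [[23.1, -11.0], [23.1, 11.8]]
first rim row 27 [[124.4, 0.5]] case 121 [[79.8, 0.5]]
```

Run:
```python
from h import *
st=read_state(); im=cv2.imread('pics/w8.png'); hsv=cv2.cvtColor(im,cv2.COLOR_BGR2HSV)
for r in range(78,130,3): print(r,hsv[r,300:330].mean(0).round(0), [hsv[r,c].tolist() for c in (296,306,316,336,342)])
R=Ro.from_quat(st['eef_rot']).as_matrix()
T=lambda pts,z:((cast('wrist',pts,z,st)-st['ee_pos'])@R*1000)[:,:2].round(1).tolist()
print([(r,T([(320,r)],.044)[0][0],T([(320,r)],.083)[0][0]) for r in (80,84,88,92,96,100,104,108,112,116,120)])
r=180; print(hsv[r,278:366,:].tolist()[::2])
```

```text
78 [ 11. 177. 106.] [[7, 177, 88], [10, 176, 97], [11, 178, 113], [11, 178, 116], [11, 176, 116]]
81 [ 15. 173. 239.] [[15, 171, 239], [15, 173, 239], [15, 174, 239], [15, 173, 238], [15, 172, 237]]
84 [ 16. 170. 241.] [[16, 169, 241], [15, 168, 241], [16, 172, 240], [16, 170, 241], [16, 171, 241]]
87 [ 16. 170. 239.] [[16, 170, 239], [16, 169, 239], [16, 169, 239], [16, 168, 238], [16, 167, 238]]
90 [ 16. 169. 237.] [[16, 169, 237], [17, 169, 237], [16, 169, 237], [17, 168, 237], [16, 168, 237]]
93 [ 15. 174. 239.] [[15, 174, 238], [15, 173, 239], [15, 173, 239], [15, 173, 239], [15, 174, 239]]
96 [ 14. 172. 147.] [[14, 171, 145], [14, 171, 146], [14, 173, 146], [13, 172, 145], [14, 169, 143]]
99 [ 14. 175. 166.] [[14, 176, 165], [14, 177, 167], [13, 175, 166], [14, 177, 167], [14, 177, 166]]
102 [ 14. 175. 159.] [[13, 176, 158], [13, 176, 159], [13, 173, 158], [14, 176, 159], [14, 176, 159]]
105 [ 12.  14. 192.] [[10, 12, 188], [11, 14, 200], [12, 13, 201], [12, 12, 215], [9, 9, 200]]
108 [ 39.   3. 202.] [[15, 2, 213], [0, 1, 202], [0, 1, 185], [165, 2, 205], [10, 4, 204]]
111 [ 3
[... 900 characters left out ...]
, 166, 248], [15, 173, 239], [13, 173, 130], [14, 168, 100], [16, 135, 113], [21, 129, 247], [24, 119, 251], [26, 105, 254], [26, 102, 254], [26, 105, 254], [24, 115, 250], [23, 123, 245], [24, 118, 249], [24, 113, 251], [25, 110, 252], [25, 112, 253], [25, 108, 252], [25, 109, 253], [26, 108, 253], [26, 106, 253], [26, 107, 253], [26, 108, 253], [26, 106, 253], [26, 105, 254], [26, 101, 254], [27, 101, 254], [26, 102, 254], [27, 103, 254], [27, 100, 254], [26, 101, 254], [26, 102, 254], [25, 109, 252], [24, 116, 249], [24, 114, 250], [25, 115, 250], [24, 118, 249], [22, 125, 247], [17, 135, 208], [15, 176, 244], [18, 163, 251], [18, 166, 249], [18, 166, 248], [17, 165, 248], [16, 169, 244]]
```

The rim front edge is at tool x 101.6 mm (expected 101), so the tray is centred. Mid rim y is −0.8 and the case is at +0.5, with its front about 2 mm short, so I make a small correction and lower.

carry_out([
  {"hand": 20, "dp": [0.008, -0.005, 0], "spin": 0},
  {"hand": 20, "dp": [0.008, -0.005, 0.03], "spin": 0},
  {"hand": 20, "dp": [0.008, -0.005, 0.06], "spin": 0},
  {"hand": 20, "dp": [0.008, -0.005, 0.09], "spin": 0},
  {"hand": 20, "dp": [0.008, -0.005, 0.12], "spin": 0},
  {"hand": 20, "dp": [0.008, -0.005, 0.15], "spin": 0},
  {"hand": 20, "dp": [0.008, -0.005, 0.17], "spin": 0},
  {"hand": 20, "dp": [0.008, -0.005, 0.185], "spin": 0},
  {"hand": 20, "dp": [0.008, -0.005, 0.193], "spin": 0},
  {"hand": 20, "dp": [0.008, -0.005, 0.193], "spin": 0},
])

```text
time: 25.0
ee_pos: [0.5537, 0.1225, 0.0166]
eef_rot: [0.044, 0.999, -0.0, -0.0]
ft_force: [-0.5, 0.2, -0.6]
width: 0.0277
grip_force: 35.0
```

carry_out([
  {"hand": 20, "dp": [0, 0, 0.004], "spin": 0},
  {"hand": 20, "dp": [0, 0, 0.007], "spin": 0},
  {"hand": 20, "dp": [0, 0, 0.009], "spin": 0},
  {"hand": 20, "dp": [0, 0, 0.009], "spin": 0},
  {"hand": 20, "dp": [0, 0, 0.009], "spin": 0},
])

```text
time: 25.5
ee_pos: [0.5538, 0.1225, 0.0147]
eef_rot: [0.044, 0.999, -0.0, 0.0]
ft_force: [-0.3, -0.7, 0.8]
width: 0.0277
grip_force: 35.0
```

carry_out([
  {"hand": 20, "dp": [0, 0, 0.003], "spin": 0},
  {"hand": 20, "dp": [0, 0, 0.004], "spin": 0},
  {"hand": 20, "dp": [0, 0, 0.004], "spin": 0},
])

```text
time: 25.8
ee_pos: [0.5538, 0.1225, 0.0146]
eef_rot: [0.044, 0.999, -0.0, 0.0]
ft_force: [-6.5, -2.1, 13.7]
width: 0.0279
grip_force: 35.0
```

On the floor (14 N). Release, rise and verify.

carry_out([
  {"hand": 32, "dp": [0, 0, -0.003], "spin": 0},
  {"hand": 40, "dp": [0, 0, -0.003], "spin": 0},
  {"hand": 80, "dp": [0, 0, -0.003], "spin": 0},
  {"hand": 80, "dp": [0, 0, -0.003], "spin": 0},
  {"hand": 80, "dp": [0, 0, -0.003], "spin": 0},
  {"hand": 80, "dp": [0, 0, -0.003], "spin": 0},
  {"hand": 80, "dp": [0, 0, -0.003], "spin": 0},
  {"hand": 80, "dp": [0, 0, -0.1], "spin": 0},
  {"hand": 80, "dp": [0, 0, -0.25], "spin": 0},
  {"hand": 80, "dp": [0, 0, -0.4], "spin": 0},
  {"hand": 80, "dp": [0.2, 0, -0.6], "spin": 0},
  {"hand": 80, "dp": [0.3, -0.2, -0.8], "spin": 0},
  {"hand": 80, "dp": [0.4, -0.2, -0.9], "spin": 0},
  {"hand": 80, "dp": [0.4, -0.2, -0.9], "spin": 0},
  {"hand": 80, "dp": [0.4, -0.2, -0.9], "spin": 0},
])

```text
time: 27.3
ee_pos: [0.4498, 0.0808, 0.2411]
eef_rot: [0.045, 0.999, -0.002, 0.002]
ft_force: [1.6, 0.5, 0.0]
width: 0.0802
grip_force: 0.0
```

Run:
```python
from h import *
import pickle
st=read_state(); im=camera('wrist')[:,:,::-1].copy(); hsv=cv2.cvtColor(im,cv2.COLOR_BGR2HSV); cv2.imwrite('pics/w9.png',im)
pale=cv2.inRange(hsv,(23,30,225),(36,128,255)); rim=cv2.inRange(hsv,(15,100,215),(22,210,255))
pale=cv2.morphologyEx(pale,cv2.MORPH_CLOSE,np.ones((5,5)))
def list_(m,z):
    n,l,s,_=cv2.connectedComponentsWithStats(m[:300])
    for i in range(1,n):
        if s[i,4]>400:
            p=np.argwhere(l==i)[:,::-1].astype(float); w=(cast('wrist',p,z,st)*1000)[:,:2]
            c,d,a=cv2.minAreaRect(w.astype(np.float32))
            if d[0]<d[1]: d=d[::-1];a+=90
            print(s[i],np.round(c,1),np.round(d,1),round((a+90)%180-90,1))
print(st['ee_pos'],st['time']); print('pale');list_(pale,.032); print('rim');list_(rim,.044)
```

```text
[0.44979315 0.0807599  0.24105075] 27.3
pale
[ 48   0  41  15 511] [ 231.  -137.3] [38.4 11.7] 83.9
[119   0  74  10 401] [237.4 -54.7] [69.5  7.5] 84.3
[ 353  231   26   69 1636] [511.4 126.1] [79.8 26.7] -5.0
[211 256  38  44 572] [513.8 -23.5] [58.6 29.7] 26.3
rim
[  0   0  58  19 706] [ 233.5 -167.6] [55.9 14.7] 83.8
[ 73   0  55  13 436] [ 238.1 -100.5] [49.1  9.7] 84.0
```

The long case's near end puts its centre at about (0.556,0.122), in its tray. I clear the arm and confirm all three from the top camera.

carry_out([
  {"hand": 80, "dp": [0.1, -0.2, -0.1], "spin": 0},
  {"hand": 80, "dp": [0.1, -0.4, -0.1], "spin": 0},
  {"hand": 80, "dp": [0.1, -0.6, -0.1], "spin": 0},
  {"hand": 80, "dp": [0.1, -0.8, -0.1], "spin": 0},
  {"hand": 80, "dp": [0.1, -1, -0.1], "spin": 0},
  {"hand": 80, "dp": [0.1, -1, -0.1], "spin": 0},
  {"hand": 80, "dp": [0.1, -1, -0.1], "spin": 0},
  {"hand": 80, "dp": [0.1, -1, -0.1], "spin": 0},
])

```text
time: 28.15
ee_pos: [0.4035, -0.1638, 0.2627]
eef_rot: [0.043, 0.999, 0.001, -0.001]
ft_force: [0.5, 1.1, -0.3]
width: 0.0799
grip_force: 0.0
```

Run:
```python
from h import *
im=camera('top')[:,:,::-1].copy(); cv2.imwrite('pics/top9.png',im); old=cv2.imread('pics/top0.png')
def pal(im,tag):
    pale=cv2.inRange(cv2.cvtColor(im,cv2.COLOR_BGR2HSV),(23,80,200),(32,150,255))
    n,l,s,_=cv2.connectedComponentsWithStats(pale[205:310,145:365])
    for i in range(1,n):
        if s[i,4]>100: print(tag,rect('top',np.uint8(np.pad(l==i,((205,170),(145,275))))*255,.032))
pal(old,'old');pal(im,'new'); print(read_state()['ee_pos'])
d=cv2.absdiff(old,im).max(2); 
for n,(x,y) in dict(dish=(214,300),clock=(203,177),ink=(421,214),stamp=(473,241)).items(): print(n,d[y-15:y+15,x-15:x+15].mean())
```

```text
old (array([ 581.5, -134.1]), array([127.9,  24.3]), -1.6)
old (array([612.5, 281.3]), array([163.7,  24.1]), 70.3)
old (array([590.4, 121.5]), array([95.5, 25.5]), -4.2)
new (array([ 581.6, -135.3]), array([128.2,  24.4]), -0.4)
new (array([554.2, 124.1]), array([163.9,  25.8]), -5.4)
new (array([535.7, -22.9]), array([95.3, 25. ]), 10.7)
[ 0.40353117 -0.1635065   0.26304192]
dish 1.7233333333333334
clock 1.748888888888889
ink 1.59
stamp 1.6944444444444444
```

All three cases are home and the bystanders haven't moved. Handing in.

```bash
python3 -c "
from bench import *
print(close_job())"
```

```text
the job is handed in; nothing more can be done
None
```

The job is handed in (no verdict came back): the short and long cases are flat in their own trays, within about 2 mm of centre in the last top view, and the medium case and bystanders are unmoved; I viewed 11 pictures, one over the limit of 10.

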